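Load the tube shaker in run order and close its bail

ROBOT

A 6-joint arm with a two-finger parallel gripper is mounted at the origin on a cart in front of the work surface, level with it; the furniture and walls round the work are solid. World frame = base frame: x ahead of the robot, y to its left, z up, the work surface at z = 0. Lengths are in m, angles in rad, forces in N, time in s.
With the tool pointing down it reaches from about 0.375 to 0.9 m from the base axis. Payload 3.1 kg.
Tool frame: the origin (TCP) lies between the finger pads; the fingertips stand 8 mm ahead of it and the grasp point (between the pads) lies 11 mm behind it; z points along the fingers, y is the line along which they close (so a half turn about z gives the same grasp; the last joint's range is limited). The gripper opens to 85 mm and grips with 20 to 120 N. Pads are 22 mm wide; open, the fingers measure 114 mm over their backs; the gripper's body (76 mm by 85 mm) begins 54 mm behind the grasp point. The pads swing forward as they close: fully open they stand 13 mm farther back than shut.
Start: joints at [-1.494, 0.527, 1.433, -0, 1.181, -0.178], TCP at [0.158, -0.605, 0.239] pointing down, gripper open.
Joint ranges: [-3.08, 3.08], [-0.75, 2.2], [0.22, 2.44], [-1.43, 4.57], [0, 2.65], [-2.85, 2.85]. Speed limits (rad/s): [2.79, 2.79, 3.14, 3.14, 3.14, 3.14].

INTERFACE

Orientations are given as a unit quaternion [x, y, z, w].
In Python, from station import readout, cams, sign_off gives the robot as it stands.
- The arm moves only by the tool send_rows, never from a script. Its argument "commands" is text: rows parted by semicolons, each of 5 numbers parted by spaces: the finger opening in mm, from 0 to 85.4, then the shift along the tool's x, y, z each as a share of 0.02 m, from -1 to 1, then the turn about the tool's z as a share of 4 degrees, from -1 to 1. In form: grip dx dy dz spin; .... A call has 1 to 20 rows; each row shifts and turns the commanded pose from where the row before left it, along the tool's axes as they then stand; what a row does not reach is not made up. A row lasts 1/12 s, in which the tool goes at most 41.7 mm and 7.16 degrees, less where a joint would pass 70% of its speed; a pose out of reach is approached as far as the arm can. A call with a number of a shift or a turn outside -1 to 1 is refused whole. A call with a gripper value outside its range is refused whole. The fingers move at their own pace and stop on an object; "grip_force" is the grip in N (left out, the last holds). Time passes only in rows, so rows that do not move let the fingers close. It gives the time, the measured TCP pose, the force, the opening and the grip force at its end, in the units of the state.
- readout.sense(): the state, without advancing time (a new reading comes with each control period).
- cams.snapshot(name): name is "scene" or "top" or "wrist"; returns a dict with "pixels" (480x640x3 uint8, red, green, blue), "intrinsics" (3x3 intrinsics, pixels), "eye" and "rotation" of the camera in the world. Camera axes: x right, y down, z forward; pixel columns grow to the right and rows downward; lengths in m; the calibration is good to about 2 mm. A picture is of the moment at which its call begins. There is no depth.
- sign_off(): hands the job in; it is judged then, once.
The state is a dict: "t": time; "q": joint angles; "qd": joint speeds; "tau": joint torques, N m; "tcp_pos": TCP position; "tool_rot": TCP orientation; "force": force on the tool from outside, world axes, zero at the start; "ft_torque": the same for the moment, N m; "finger_gap": opening from 0.0 (shut) to 1.0 (fully open); "gripper_force": force on a finger pad.
Only numpy, scipy, OpenCV 4.12 (cv2) and the standard library are available. Lean on these libraries where they do the work, as an engineer would, in place of code of your own. Each camera call takes 0.05 s, during which the arm holds its last target. There are 200 camera calls.

TASK

The four capped vials stand mixed up in the blue bench rack. Stand them fully down in the four holes of the white tube shaker in run order, the white-capped one in the hole next to the orange start clip, then yellow, red and violet going away from it. When all four are in, swing the shaker's steel bail over until it lies fully down above the caps, so that no vial can jump out; do not knock or shift the dropper bottle and the red jar that stand by.

Things in the scene. Friction and masses are not known exactly. Their poses are not given: they have to be found in the camera images.
- vial_white: glass vial without colour, white cap: glass 16 mm thick, cap 18 mm thick and 14 mm tall, 100 mm tall in all. Origin: centre of its underside, z up. Starts in any of the four holes of the blue bench rack on the right, in one straight row 38 mm apart; rack top plate 56 mm, its end plates 62 mm above the bench, vial undersides 6 mm, so vials stand about 50 mm proud.
- vial_yellow: glass vial with pale yellow contents, yellow cap: glass 16 mm thick, cap 18 mm thick and 14 mm tall, 100 mm tall in all. Origin: centre of its underside, z up. Starts in any of the four holes of the blue bench rack on the right, in one straight row 38 mm apart; rack top plate 56 mm, its end plates 62 mm above the bench, vial undersides 6 mm, so vials stand about 50 mm proud.
- vial_red: glass vial with red contents, red cap: glass 16 mm thick, cap 18 mm thick and 14 mm tall, 102 mm tall in all. Origin: centre of its underside, z up. Starts in any of the four holes of the blue bench rack on the right, in one straight row 38 mm apart; rack top plate 56 mm, its end plates 62 mm above the bench, vial undersides 6 mm, so vials stand about 50 mm proud.
- vial_violet: glass vial with violet contents, violet cap: glass 16 mm thick, cap 18 mm thick and 14 mm tall, 102 mm tall in all. Origin: centre of its underside, z up. Starts in any of the four holes of the blue bench rack on the right, in one straight row 38 mm apart; rack top plate 56 mm, its end plates 62 mm above the bench, vial undersides 6 mm, so vials stand about 50 mm proud.
- shaker: fixed white shaker, 115 x 250 mm. Origin: at bench height under the row's middle; y along the row, x across it to the bail's hinge (away from the robot), z up. Aluminium block on top, 50 x 196 mm, its top at z = 103 mm. Four holes at x = 0, y = -57, -19, 19, 57 mm: 19 mm bores, mouths flared to 31 mm over the top 6 mm, floors at z = 55 mm; tops of seated vials at z = 155 to 157 mm.
- start_clip: orange plastic clip, 56 x 14 x 5 mm, fixed across the top of the tube block at one end (a like grey clip is at the other); which end varies. Origin: centre of its underside, on the row's line, 86 mm from the row's middle and 29 mm from the nearest hole's axis.
- bail (a joint): hinge angle of the steel bail; axis parallel to the shaker's y at its x = 30, z = 115 mm. Its cross bar runs along y, 58 mm from the axis, between arms at y = -112 and 112. 0: down on its stop, bar at x = 0, z = 165 mm, 3 to 5 mm above seated vials. 2.0: folded back open, bar at x = 88, z = 121 mm, where it rests at the start. Upright at 0.54; below that it slowly falls shut by its weight (120 g).
- bail_grip (a point): middle of the red grip sleeve on the bail's cross bar, on the bar's axis: 12 mm in diameter, 34 mm long along the shaker's y, at y = +86 mm in the shaker's frame. The sleeve can turn between finger pads while the bail swings.
- dropper_bottle: bystander: small black dropper bottle with a white collar, 25 mm in diameter, 68 mm tall, loose on the bench between rack and shaker. Origin: centre of its underside.
- red_jar: bystander: translucent red jar, 55 mm in diameter, 90 mm tall, loose on the bench farther back between rack and shaker. Origin: centre of its underside.

How it is judged:
By the outcome, as a careful person would: the job done as asked, in the order asked, and still so for the second after the job is handed in, with the robot touching nothing.
It also fails if it takes over 120 s, if anything falls off the work surface, if the arm or the gripper's body presses on something with over 40 N, if the wrist force passes 120 N, or if a joint passes its speed limit or range.

## Working session

There is one attempt and no reset: what is moved stays moved. The work goes in short steps, Python scripts to look and compute and a tool call to move; the robot and the scene stay as the last step left them, time stands still between calls to the robot, and variables do not carry over. Pictures are saved under pics/ and viewed, at most 17 in all, crops included, and the job is handed in when it is done.

Besides the shell and the picture viewer there is one more tool, called after "Emit:" in YAML: its name, and indented under it one key for each argument. send_rows: Moves the arm, as the interface text tells. Its arguments: {"type":"object","properties":{"commands":{"type":"string"},"grip_force":{"type":"number"}},"required":["commands"]}

```bash
mkdir -p pics; ls
python3 - <<'E'
from station import readout, cams
import cv2,pickle
s=readout.sense();print(s)
for n in("scene","top"):
    d=cams.snapshot(n);pickle.dump(d,open(f"pics/{n}0.pkl","wb"))
    cv2.imwrite(f"pics/{n}0.png",d["pixels"][...,::-1]);print(n,d["intrinsics"],d["eye"],d["rotation"])
E
```

```text
pics
{'t': 0.0, 'q': array([-1.49452388e+00,  5.28449772e-01,  1.43394202e+00,  2.38169105e-05,
        1.18140494e+00, -1.78478841e-01]), 'qd': array([-4.18952574e-04, -2.18620643e-03, -2.00426343e-03,  9.41062482e-05,
       -2.65912991e-03,  3.97764543e-04]), 'tau': array([ 7.45431475e-05, -4.42349374e+01, -1.78026474e+01, -3.99126420e-04,
        8.42410431e-03, -1.76119147e-05]), 'tcp_pos': array([ 0.15749477, -0.60408687,  0.23833105]), 'tool_rot': array([ 9.91898659e-01,  1.27026913e-01,  6.72907641e-05, -1.10003641e-03]), 'force': array([-0.52827377,  0.97136595, -0.33645921]), 'ft_torque': array([ 0.02518959, -0.01644276,  0.01921263]), 'gripper_force': 0.0, 'finger_gap': 1.0014731908624002}
scene [[446.38142639   0.         326.02859038]
 [  0.         446.38142639 248.03178384]
 [  0.           0.           1.        ]] [-0.27387449 -0.41020024  0.59998708] [ 0.72862236 -0.44134507  0.27744666 -0.44423792]
top [[575.48073074   0.         326.13602617]
 [  0.         575.48073074 237.50477684]
 [  0.           0.           1.        ]] [0.29729059 0.00128085 1.26836431] [-0.70293172  0.70458837 -0.07368887  0.06334175]
```

View pics/scene0.png

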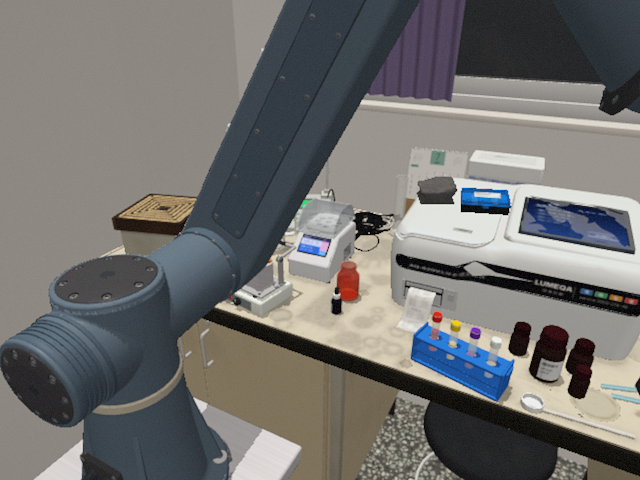

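View pics/top0.png

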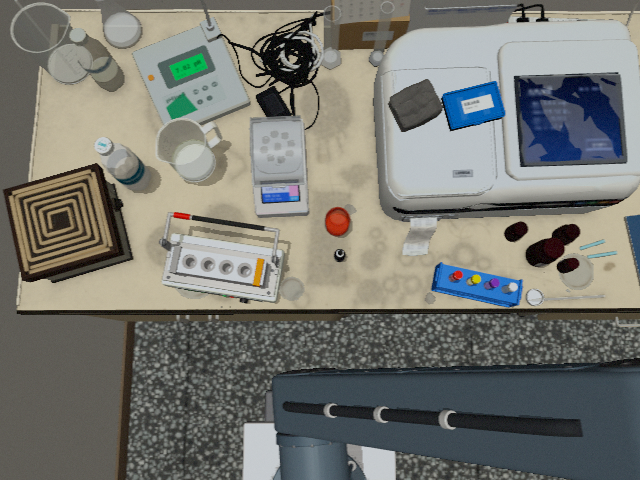

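The scene picture shows the blue rack at right with caps red, yellow, violet and white (red nearest the shaker), at about (437,318) to (495,343). In the top picture the caps are at (457,275), (475,280), (493,283) and (512,287). The shaker holes run from (190,262) to (246,270), with the orange clip at the right end (259,272), the red sleeve at (180,216), the red jar at (337,221) and the dropper at (340,255).

```bash
cat > h.py <<'E'
import numpy as np, cv2, pickle
from scipy.spatial.transform import Rotation as Ro
def project(d,p):
    c=Ro.from_quat(d["rotation"]).inv().apply(np.atleast_2d(p)-d["eye"]); u=c@d["intrinsics"].T; return u[:,:2]/u[:,2:]
def ray(d,uv,z):
    v=Ro.from_quat(d["rotation"]).apply(np.linalg.solve(d["intrinsics"],[uv[0],uv[1],1.])); 
    return d["eye"]+v*(z-d["eye"][2])/v[2]
def blobs(d,lo,hi,box,amin=8):
    x0,y0,x1,y1=box; hsv=cv2.cvtColor(np.ascontiguousarray(d["pixels"]),cv2.COLOR_RGB2HSV)
    m=cv2.inRange(hsv,np.array(lo),np.array(hi)); k=np.zeros_like(m); k[y0:y1,x0:x1]=m[y0:y1,x0:x1]
    n,_,st,c=cv2.connectedComponentsWithStats(k); return [(c[i].round(1),st[i].tolist()) for i in range(1,n) if st[i,4]>=amin]
E
python3 - <<'E'
from h import *
d=pickle.load(open("pics/top0.pkl","rb"));np.set_printoptions(precision=4,suppress=True)
R=(425,258,528,310);S=(160,205,290,305)
def show(n,z,*a):
    for c,s in blobs(d,*a): print(n,c,s,ray(d,c,z))
show("red",.108,(0,120,100),(8,255,255),R);show("red",.108,(172,120,100),(180,255,255),R)
show("yel",.106,(22,120,120),(35,255,255),R);show("vio",.108,(130,80,60),(160,255,255),R)
show("white",.106,(0,0,170),(180,40,255),R)
show("clip",.108,(10,130,120),(24,255,255),S);show("sleeve",.121,(0,130,100),(6,255,255),S);show("sleeve",.121,(172,130,100),(180,255,255),S)
show("holes",.103,(0,0,0),(180,90,110),(175,245,258,285))
show("dropper",.068,(0,0,0),(180,255,60),(325,240,355,270))
show("jar",.09,(0,120,60),(10,255,255),(315,200,360,240))
o=d["pixels"][...,::-1]
a=cv2.resize(o[200:310,155:295],None,fx=4.2,fy=4.2,interpolation=cv2.INTER_CUBIC)
cv2.imwrite("pics/c1.png",a)
E
```

```text
red [457.1 274.8] [453, 271, 9, 9, 59] [ 0.4477 -0.2826  0.108 ]
yel [475.5 278.6] [471, 275, 9, 9, 59] [ 0.4401 -0.3203  0.106 ]
vio [492.1 283.3] [485, 279, 14, 10, 93] [ 0.4302 -0.3531  0.108 ]
white [513.  286.4] [509, 283, 9, 8, 55] [ 0.424  -0.3961  0.106 ]
clip [258.1 271.6] [252, 258, 12, 28, 174] [0.455 0.122 0.108]
sleeve [181.1 215.4] [173, 212, 17, 8, 92] [0.5691 0.2797 0.121 ]
holes [188.8 261. ] [186, 258, 8, 8, 42] [0.4778 0.2642 0.103 ]
holes [206.8 263.7] [204, 261, 8, 8, 36] [0.4721 0.2273 0.103 ]
holes [225.2 266. ] [222, 263, 8, 8, 32] [0.4673 0.1898 0.103 ]
holes [243.3 268.8] [241, 266, 7, 8, 29] [0.4615 0.1528 0.103 ]
holes [212.6 278.6] [175, 272, 77, 13, 156] [0.4416 0.2145 0.103 ]
dropper [339.7 251.6] [338, 249, 4, 6, 18] [ 0.5028 -0.0454  0.068 ]
dropper [339.1 257.5] [334, 252, 11, 10, 53] [ 0.4902 -0.044   0.068 ]
jar [337. 221.] [325, 207, 25, 29, 575] [ 0.5642 -0.0394  0.09  ]
```

View pics/c1.png

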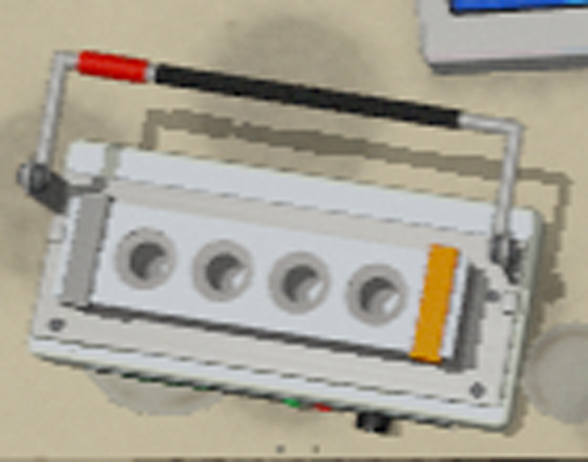

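The crop shows four empty mouths, the orange clip at the right (−y) end, and the bail folded back with its red sleeve at the left (+y) end, all as described. I'll turn the tool to the row's heading and go above the rack.

Emit:
send_rows:
  commands: "40 0 0 0 -1;40 0 0 0 -1;40 0 0 0 -1;40 0 0 0 -1;40 0 0 0 -1;40 0 0 0 -1;40 0 0 0 -1;40 0 0 0 -1;40 0 0 0 -1;40 0 0 0 -1;40 0 0 0 -1;40 0 0 0 -1;40 0 0 0 -1;40 0 0 0 -1;40 0 0 0 -1;40 0 0 0 -1;40 0 0 0 0"

```text
t: 1.52
tcp_pos: [0.1575, -0.6044, 0.2388]
tool_rot: [0.773, 0.634, 0.0, -0.0]
force: [0.3, -0.1, -1.2]
finger_gap: 0.466
gripper_force: 0.0
```

Emit:
send_rows:
  commands: "40 .5 .4 0 0;40 1 .7 0 0;40 1 .7 0 0;40 1 .7 0 0;40 1 .7 0 0;40 1 .7 0 0;40 1 .7 0 0;40 1 .7 0 0;40 1 .7 0 0;40 1 .7 0 0;40 1 .7 0 0;40 1 .7 0 0;40 1 .7 0 0;40 1 .7 0 0;40 1 .7 0 0;40 .8 .6 0 0;40 .5 .4 0 0;40 0 0 0 0"

```text
t: 3.02
tcp_pos: [0.4412, -0.3369, 0.2393]
tool_rot: [0.773, 0.634, 0.0, -0.0]
force: [0.8, 0.1, 0.8]
finger_gap: 0.468
gripper_force: 0.0
```

Run:
```python
from station import readout, cams
from h import *
s=readout.sense();print(s['t'],s['tcp_pos'],s['tool_rot'],s['force'])
d=cams.snapshot("wrist");pickle.dump(d,open("pics/w1.pkl","wb"));cv2.imwrite("pics/w1.png",d["pixels"][...,::-1]);print(d['eye'],Ro.from_quat(d['rotation']).as_matrix(), d['intrinsics'][0])
```

```text
3.0167 [ 0.44116859 -0.3369058   0.23925449] [ 7.73057839e-01  6.34335376e-01  4.08422711e-04 -2.03963709e-04] [0.82356183 0.13937476 0.8112344 ]
[ 0.45433489 -0.26886787  0.3754901 ] [[ 9.80774684e-01 -1.87540780e-01 -5.39395479e-02]
 [-1.95143371e-01 -9.42152857e-01 -2.72519832e-01]
 [ 2.89282661e-04  2.77806498e-01 -9.60637011e-01]] [394.79143705   0.         317.33874015]
```

View pics/w1.png

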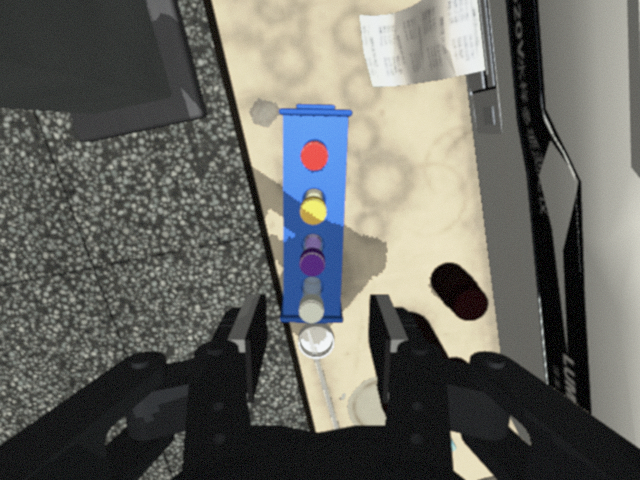

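The wrist picture shows the red cap at (314,156), yellow (313,211), violet (312,264) and white (311,307). The rack row lines up with the tool's x axis.

Run:
```python
from h import *
np.set_printoptions(precision=4,suppress=True)
d=pickle.load(open("pics/w1.pkl","rb"));B=(285,130,345,320)
P={}
def show(n,z,*a):
    for c,s in blobs(d,*a,amin=40): P[n]=ray(d,c,z-.003); print(n,c,s,P[n])
show("red",.108,(0,150,120),(8,255,255),B);show("yel",.106,(22,150,120),(35,255,255),B);show("vio",.108,(130,80,40),(160,255,255),(285,249,345,285));show("white",.106,(0,0,140),(180,50,255),(290,290,335,325))
print(project(d,[[.4412,-.3369,.2393],[.4412,-.3369,.1]]))
```

```text
red [313.9 155.8] [302, 143, 25, 26, 497] [ 0.4487 -0.2857  0.105 ]
yel [309.5 217.3] [302, 209, 19, 15, 133] [ 0.4372 -0.3269  0.103 ]
vio [311.6 262.4] [300, 249, 24, 27, 494] [ 0.4322 -0.3594  0.105 ]
white [310.8 311.2] [299, 300, 25, 24, 465] [ 0.4236 -0.3982  0.103 ]
[[318.2706 318.1549]
 [317.7753 228.7216]]
```

Emit:
send_rows:
  commands: "40 -1 -.1 0 0;40 -1 -.15 .5 0;40 -1 0 1 0;40 -.08 0 1 0;40 0 0 1 0;40 0 0 1 0;40 0 0 1 0;40 0 0 1 0;40 0 0 1 0;40 0 0 .7 0;40 0 0 .4 0;40 0 0 .3 0;40 0 0 .2 0;40 0 0 0 0;40 0 0 0 0"

```text
t: 4.32
tcp_pos: [0.4212, -0.399, 0.0624]
tool_rot: [0.774, 0.633, -0.001, -0.0]
force: [-8.7, 4.4, 30.2]
finger_gap: 0.47
gripper_force: 14.9
```

Emit:
send_rows:
  commands: "10 0 0 0 0;10 0 0 0 0;10 0 0 0 0;10 0 0 0 0;10 0 0 0 0;10 0 0 0 0"
  grip_force: 40

```text
t: 4.82
tcp_pos: [0.4242, -0.4011, 0.0642]
tool_rot: [0.774, 0.633, -0.0, 0.004]
force: [-1.9, 5.7, 36.1]
finger_gap: 0.175
gripper_force: 47.1
```

I summed the descent 20 mm too far, so the fingertips press on the rack. I'll release, rise and look.

Emit:
send_rows:
  commands: "30 0 0 -.4 0;35 0 0 -.4 0;40 0 0 -.2 0;40 0 0 0 0;40 0 0 0 0"

```text
t: 5.23
tcp_pos: [0.4223, -0.3989, 0.0772]
tool_rot: [0.774, 0.633, -0.0, -0.0]
force: [-0.3, -0.3, 0.1]
finger_gap: 0.465
gripper_force: 0.0
```

Run:
```python
from station import readout, cams
from h import *
s=readout.sense();print(s['t'],s['tcp_pos'],s['tool_rot'],s['force'])
d=cams.snapshot("wrist");pickle.dump(d,open("pics/w2.pkl","wb"));a=d["pixels"][...,::-1]
e=cams.snapshot("top");pickle.dump(e,open("pics/t2.pkl","wb"));b=cv2.resize(e["pixels"][240:320,400:540,::-1],None,fx=2.28,fy=2.28)
f=np.zeros((480,800,3),np.uint8);f[:,:480]=a[:,80:560];f[:182,480:799]=b[:182,:319];cv2.imwrite("pics/w2.png",f)
for n,z,l,h in(("red",.108,(0,120,100),(8,255,255)),("yel",.106,(22,120,120),(35,255,255))):
    for c,st in blobs(e,l,h,(425,258,528,310)): print(n,c,ray(e,c,z))
```

```text
5.2333 [ 0.42234939 -0.39892269  0.07718665] [ 7.73965677e-01  6.33227550e-01 -2.95930550e-05 -1.70794669e-05] [-0.34005581 -0.25390227  0.06660546]
```

View pics/w2.png

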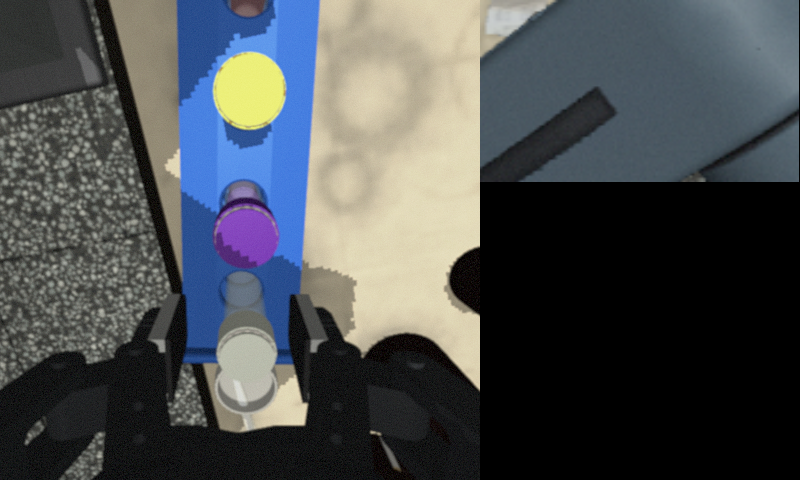

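The white vial stands upright between the open pads, with its cap at full-image (327,352). Violet is at (326,237) and yellow at (330,90), and nothing is knocked. I'll check the vial's offset from the TCP.

Run:
```python
from h import *
np.set_printoptions(precision=4,suppress=True)
d=pickle.load(open("pics/w2.pkl","rb"))
for uv,z in(((327,352),.106),((326,237),.108),((330,90),.106)): print(ray(d,uv,z))
t=np.array([.4223,-.3989,.0772]);print(project(d,[t,t+[0,0,.011],t+[0,0,.029]]))
```

```text
[ 0.4256 -0.3963  0.106 ]
[ 0.4324 -0.3597  0.108 ]
[ 0.4408 -0.3223  0.106 ]
[[318.0678 318.1431]
 [318.1232 332.5383]
 [318.2348 361.4611]]
```

Emit:
send_rows:
  commands: "40 .16 .14 0 0;40 0 0 0 0;10 0 0 0 0;10 0 0 0 0;10 0 0 0 0;10 0 0 0 0;10 0 0 0 0;10 0 0 -.3 0;10 0 0 -.6 0;10 0 0 -.9 0;10 0 0 -1 0;10 0 0 -1 0;10 0 0 -1 0;10 0 0 -1 0;10 0 0 -1 0;10 0 0 -1 0;10 0 0 -1 0;10 0 0 -.4 0;10 0 0 0 0"
  grip_force: 40

```text
t: 6.92
tcp_pos: [0.4268, -0.3972, 0.2646]
tool_rot: [0.774, 0.633, -0.0, 0.003]
force: [0.3, 0.5, -0.5]
finger_gap: 0.184
gripper_force: 38.9
```

Emit:
send_rows:
  commands: "10 .5 -.07 0 0;10 .8 -.12 0 0;10 1 -.14 0 0;10 1 -.14 0 0;10 1 -.14 0 0;10 1 -.14 0 0;10 1 -.14 0 0;10 1 -.14 0 0;10 1 -.14 0 0;10 1 -.14 0 0;10 1 -.14 0 0;10 1 -.14 0 0;10 1 -.14 0 0;10 1 -.14 0 0;10 1 -.14 0 0;10 1 -.14 0 0;10 1 -.14 0 0;10 1 -.14 0 0;10 1 -.14 0 0;10 1 -.14 0 0"

```text
t: 8.58
tcp_pos: [0.4467, -0.0045, 0.2599]
tool_rot: [0.774, 0.634, -0.001, -0.002]
force: [0.4, -0.0, -0.1]
finger_gap: 0.184
gripper_force: 38.9
```

Emit:
send_rows:
  commands: "10 1 -.14 0 0;10 1 -.14 0 0;10 1 -.14 0 0;10 1 -.14 0 -.4;10 .8 -.12 0 -.4;10 .3 0 0 0;10 0 0 0 0"

```text
t: 9.17
tcp_pos: [0.4533, 0.0974, 0.2602]
tool_rot: [0.755, 0.656, -0.001, -0.001]
force: [1.0, -0.0, 0.6]
finger_gap: 0.188
gripper_force: 38.9
```

Run:
```python
from station import readout, cams
from h import *
s=readout.sense();print(s['t'],s['tcp_pos'],s['tool_rot'],s['force'],s['finger_gap'],s['q'])
d=cams.snapshot("wrist");pickle.dump(d,open("pics/w3.pkl","wb"));cv2.imwrite("pics/w3.png",d["pixels"][...,::-1])
```

```text
9.1667 [0.45332218 0.09742406 0.26023708] [ 0.75509028  0.65561893 -0.00106525 -0.00116068] [ 1.00735561 -0.00201937  0.57505516] 0.18838998628182108 [-3.02167713e-02  2.82722644e-01  1.79500759e+00  2.98360197e-04
  1.06700241e+00  1.10428946e-01]
```

View pics/w3.png

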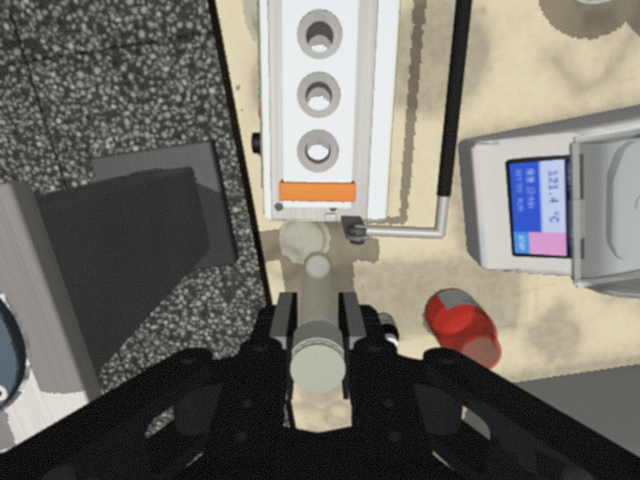

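The wrist picture shows the white vial held upright in line (bottom at (317,265), cap at (318,365)), with hole mouths at (318,150), (319,95) and (319,34) beyond the orange clip at (317,191).

Run:
```python
from h import *
np.set_printoptions(precision=4,suppress=True)
d=pickle.load(open("pics/w3.pkl","rb"))
g=cv2.cvtColor(np.ascontiguousarray(d["pixels"]),cv2.COLOR_RGB2GRAY)[0:185,270:370]
c=cv2.HoughCircles(cv2.resize(g,None,fx=4,fy=4,interpolation=cv2.INTER_CUBIC),cv2.HOUGH_GRADIENT,1,150,param1=80,param2=25,minRadius=70,maxRadius=105)[0]
for x,y,r in c:
    u=(x/4+270-.4,y/4-.4);p=ray(d,u,.103);print(np.array(u),r/4,p)
for c,s in blobs(d,(8,150,150),(20,255,255),(270,170,370,215),50): print("clip",c,s,ray(d,c,.108))
t=np.array([.4533,.0974,0]);print(project(d,[t+[0,0,.189],t+[0,0,.289]]))
for u,z in(((317,265),.189),((318,365),.289)):print(ray(d,u,z))
```

```text
[317.725 149.975] 21.025 [0.4603 0.1511 0.103 ]
[318.225  92.225] 21.375 [0.4661 0.1899 0.103 ]
clip [316.9 191.3] [280, 182, 75, 19, 1285] [0.4556 0.1222 0.108 ]
[[318.4267 258.6831]
 [318.2865 361.1428]]
[0.452  0.0938 0.189 ]
[0.453  0.0961 0.289 ]
```

Emit:
send_rows:
  commands: "10 .7 0 0 0;10 1 0 0 0;10 .8 0 0 0;10 .3 0 .5 0;10 0 0 1 0;10 0 0 1 0;10 0 0 .8 0;10 0 0 .4 0;10 0 0 .1 0;10 0 0 0 0;10 0 0 0 0"

```text
t: 10.13
tcp_pos: [0.4636, 0.1508, 0.1857]
tool_rot: [0.756, 0.654, 0.0, 0.0]
force: [-0.3, 0.2, -0.8]
finger_gap: 0.186
gripper_force: 39.0
```

Run:
```python
from station import readout, cams
from h import *
np.set_printoptions(precision=4,suppress=True)
s=readout.sense();t=s['tcp_pos'].copy();print(s['t'],t,s['force'])
d=cams.snapshot("wrist");pickle.dump(d,open("pics/w4.pkl","wb"));cv2.imwrite("pics/w4.png",d["pixels"][...,::-1])
H=np.array([.4602,.1512,.103]);x=np.array([.1444,.9895,0])
print(project(d,[H+x*.038*k for k in range(4)]),project(d,t-[0,0,.071]))
```

```text
10.1333 [0.4636 0.1508 0.1857] [-0.3205  0.2321 -0.7847]
[[311.9897 252.5232]
 [311.8221 187.197 ]
 [311.6375 115.2319]
 [311.433   35.5615]] [[317.9206 258.8219]]
```

View pics/w4.png

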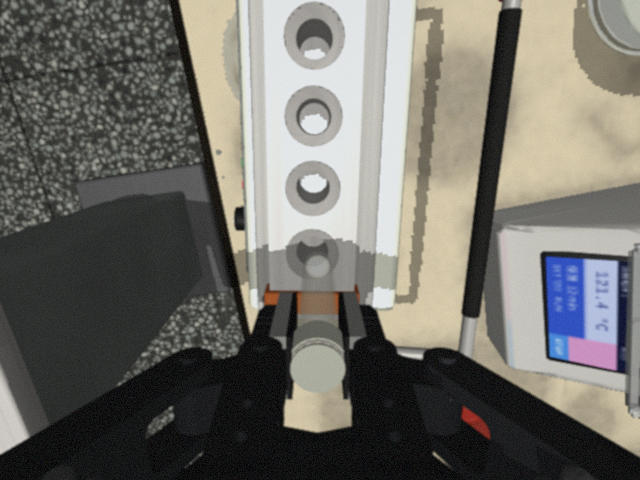

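The picture shows the white vial's bottom at (317,266) just above the first mouth (312,252), and the other mouths at (313,187), (314,116) and (314,36), within 1–2 mm of my prediction. I'll correct by a few mm and insert.

Emit:
send_rows:
  commands: "10 .12 -.15 0 0;10 0 0 .2 0;10 0 0 .3 0;10 0 0 .4 0;10 0 0 .4 0;10 0 0 .4 0;10 0 0 .4 0;10 0 0 .3 0;10 0 0 .2 0;10 0 0 0 0"

```text
t: 11.02
tcp_pos: [0.4599, 0.1539, 0.1322]
tool_rot: [0.756, 0.655, -0.001, -0.001]
force: [-0.9, -0.5, -0.2]
finger_gap: 0.186
gripper_force: 39.5
```

Emit:
send_rows:
  commands: "10 0 0 .15 0;10 0 0 .1 0;10 0 0 .08 0;10 0 0 0 0"

```text
t: 11.35
tcp_pos: [0.4605, 0.1539, 0.1266]
tool_rot: [0.756, 0.655, 0.0, 0.0]
force: [0.7, -0.2, 0.0]
finger_gap: 0.189
gripper_force: 39.5
```

Emit:
send_rows:
  commands: "40 0 0 0 0;40 0 0 0 0;40 0 0 -.4 0;40 0 0 -1 0;40 0 0 -1 0;40 0 0 -1 0;40 -.5 0 -.4 .45;40 -1 .1 0 .45;40 -1 .1 0 0;40 -1 .1 0 0;40 -1 .1 0 0;40 -1 .1 0 0;40 -1 .1 0 0;40 -1 .1 0 0;40 -1 .1 0 0;40 -1 .1 0 0;40 -1 .1 0 0;40 -1 .1 0 0;40 -1 .1 0 0;40 -1 .1 0 0"

```text
t: 13.02
tcp_pos: [0.4311, -0.1172, 0.2028]
tool_rot: [0.777, 0.63, -0.0, -0.0]
force: [0.1, 0.4, -0.2]
finger_gap: 0.47
gripper_force: 0.0
```

Emit:
send_rows:
  commands: "40 -1 .1 0 0;40 -1 .1 0 0;40 -1 .1 0 0;40 -1 .1 0 0;40 -1 .1 0 0;40 -1 .1 0 0;40 -1 .1 0 0;40 -1 .1 0 0;40 -1 .1 0 0;40 -.5 0 0 0;40 0 0 0 0;40 0 0 0 0"

```text
t: 14.02
tcp_pos: [0.41, -0.3052, 0.2025]
tool_rot: [0.777, 0.63, 0.0, -0.001]
force: [-0.6, -0.2, -0.0]
finger_gap: 0.47
gripper_force: 0.0
```

Emit:
send_rows:
  commands: "40 -.25 .7 0 0;40 -.25 .7 0 0;40 0 .27 0 0;40 0 0 1 0;40 0 0 1 0;40 0 0 1 0;40 0 0 .7 0;40 0 0 .3 0;40 0 0 0 0;40 0 0 0 0"

```text
t: 14.85
tcp_pos: [0.4414, -0.3214, 0.1229]
tool_rot: [0.776, 0.631, 0.0, -0.0]
force: [-0.6, -0.5, 1.4]
finger_gap: 0.471
gripper_force: 0.0
```

Run:
```python
from station import readout, cams
from h import *
s=readout.sense();print(s['tcp_pos'])
d=cams.snapshot("wrist");pickle.dump(d,open("pics/w5.pkl","wb"));cv2.imwrite("pics/w5.png",d["pixels"][...,::-1])
print(project(d,[s['tcp_pos'],[s['tcp_pos'][0],s['tcp_pos'][1],.106]]))
```

```text
[ 0.44140497 -0.32137154  0.12291535]
[[318.11600713 318.05917553]
 [318.05420118 299.51580205]]
```

View pics/w5.png

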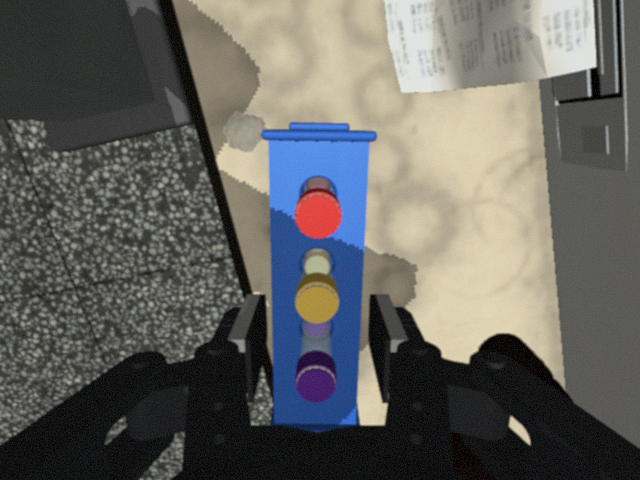

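The wrist picture shows the yellow cap at (317,299), exactly under the TCP (318,299.5). I'll descend, grip and lift.

Emit:
send_rows:
  commands: "40 0 0 1 0;40 0 0 .8 0;40 0 0 .3 0;40 0 0 .2 0;40 0 0 0 0;10 0 0 0 0;10 0 0 0 0;10 0 0 0 0;10 0 0 0 0;10 0 0 0 0;10 0 0 -.4 0;10 0 0 -1 0;10 0 0 -1 0;10 0 0 -1 0;10 0 0 -1 0;10 0 0 -1 0;10 0 0 -1 0;10 0 0 -1 0;10 0 0 -1 0;10 0 0 -.8 0"
  grip_force: 40

```text
t: 16.57
tcp_pos: [0.4413, -0.322, 0.2626]
tool_rot: [0.776, 0.631, 0.0, 0.001]
force: [1.2, 0.6, -0.2]
finger_gap: 0.19
gripper_force: 39.1
```

Emit:
send_rows:
  commands: "10 .5 -.1 0 0;10 1 -.16 0 0;10 1 -.16 0 0;10 1 -.16 0 0;10 1 -.16 0 0;10 1 -.16 0 0;10 1 -.16 0 0;10 1 -.16 0 0;10 1 -.16 0 0;10 1 -.16 0 0;10 1 -.16 0 0;10 1 -.16 0 0;10 1 -.16 0 0;10 1 -.16 0 0;10 1 -.16 0 0;10 1 -.16 0 0;10 1 -.16 0 0;10 1 -.16 0 0;10 1 -.16 0 0;10 1 -.16 0 0"

```text
t: 18.23
tcp_pos: [0.458, 0.0741, 0.2597]
tool_rot: [0.776, 0.631, -0.001, -0.001]
force: [0.3, 0.5, -0.8]
finger_gap: 0.187
gripper_force: 39.1
```

Emit:
send_rows:
  commands: "10 1 -.16 0 0;10 1 -.16 0 0;10 1 -.16 0 0;10 1 -.16 0 0;10 .9 -.14 0 0;10 .4 0 0 0;10 0 0 0 -.7;10 0 0 0 0;10 0 0 0 0"

```text
t: 18.98
tcp_pos: [0.4653, 0.1793, 0.2601]
tool_rot: [0.761, 0.649, -0.001, -0.0]
force: [-0.4, -0.7, -0.9]
finger_gap: 0.189
gripper_force: 39.1
```

Run:
```python
from station import readout, cams
from h import *
np.set_printoptions(precision=4,suppress=True)
s=readout.sense();t=s['tcp_pos'].copy();print(s['t'],t,s['tool_rot'])
d=cams.snapshot("wrist");pickle.dump(d,open("pics/w6.pkl","wb"));cv2.imwrite("pics/w6.png",d["pixels"][...,::-1])
H=np.array([.4602,.1512,.103]);x=np.array([.153,.988,0])
print(project(d,[H+x*.038*k for k in range(4)]),project(d,[t-[0,0,.071],t+[0,0,.029],[H[0],H[1],.155]]))
```

```text
18.9833 [0.4653 0.1793 0.2601] [ 0.7607  0.6491 -0.0008 -0.0004]
[[317.3793 258.2448]
 [317.1729 210.5267]
 [316.9514 159.2882]
 [316.7128 104.1249]] [[318.2141 258.6923]
 [318.4273 361.5313]
 [317.2707 283.4047]]
```

View pics/w6.png

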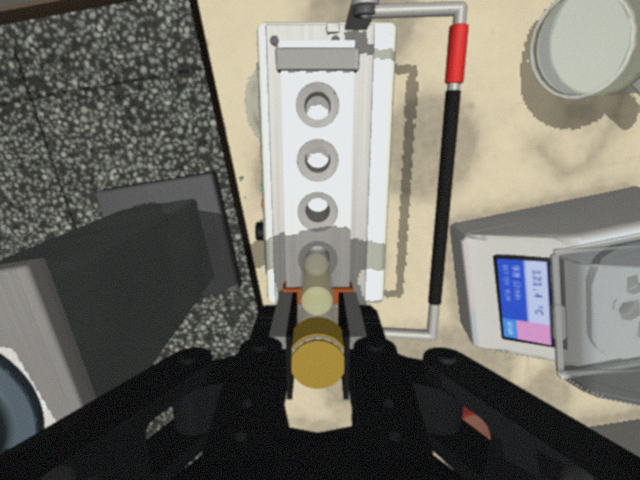

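The yellow vial is held with its cap at (318,360). Empty mouths are at (317,210), (317,160) and (317,104), as predicted. The white vial is hidden behind the yellow one, so I'll check it with the scene and top cameras.

Run:
```python
from station import readout, cams
from h import *
f=np.zeros((560,800,3),np.uint8)
d=cams.snapshot("scene");e=cams.snapshot("top")
p=project(d,[[.46,.151,.155]])[0];q=project(e,[[.46,.151,.155]])[0];print(p,q)
for im,c,k in((d,p,0),(e,q,1)):
    x,y=(c-[50,50]).astype(int);x=max(x,0);a=cv2.resize(im["pixels"][y:y+100,x:x+100,::-1],(400,400),interpolation=cv2.INTER_CUBIC);f[:400,400*k:400*k+400]=a
cv2.imwrite("pics/c6.png",f[:400])
```

```text
[251.11653047 241.36113598] [240.81491812 265.85051172]
```

View pics/c6.png

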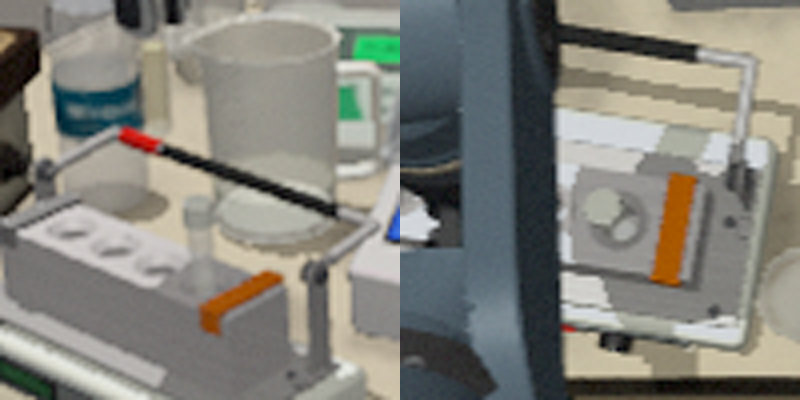

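The crops show the white vial standing upright in the hole beside the orange clip, with its cap top at the predicted seated height. Continuing with yellow in the second hole.

Emit:
send_rows:
  commands: "10 .4 -.04 0 0;10 .17 0 .5 0;10 0 0 1 0;10 0 0 1 0;10 0 0 .8 0;10 0 0 .4 0;10 0 0 0 0;10 0 0 0 0"

```text
t: 19.8
tcp_pos: [0.4671, 0.1909, 0.1864]
tool_rot: [0.76, 0.649, -0.0, -0.0]
force: [-0.4, -0.5, 0.1]
finger_gap: 0.187
gripper_force: 39.1
```

Emit:
send_rows:
  commands: "10 0 -.04 .2 0;10 0 0 .3 0;10 0 0 .4 0;10 0 0 .4 0;10 0 0 .4 0;10 0 0 .4 0;10 0 0 .3 0;10 0 0 .25 0;10 0 0 .2 0;10 0 0 .1 0;10 0 0 0 0;10 0 0 0 0"

```text
t: 20.8
tcp_pos: [0.4662, 0.1909, 0.1276]
tool_rot: [0.76, 0.649, -0.0, -0.0]
force: [-1.3, -0.4, -1.8]
finger_gap: 0.185
gripper_force: 40.3
```

Emit:
send_rows:
  commands: "10 0 0 .05 0;40 0 0 0 0;40 0 0 0 0;40 0 0 -.4 0;40 0 0 -1 0;40 0 0 -1 0;40 0 0 -1 0;40 -.5 0 -.4 .7;40 -1 .17 0 0;40 -1 .17 0 0;40 -1 .17 0 0;40 -1 .17 0 0;40 -1 .17 0 0;40 -1 .17 0 0;40 -1 .17 0 0;40 -1 .17 0 0;40 -1 .17 0 0;40 -1 .17 0 0;40 -1 .17 0 0;40 -1 .17 0 0"

```text
t: 22.47
tcp_pos: [0.4557, -0.0632, 0.2035]
tool_rot: [0.776, 0.631, 0.0, 0.001]
force: [0.0, 0.9, -0.0]
finger_gap: 0.463
gripper_force: 0.0
```

Emit:
send_rows:
  commands: "40 -1 .17 0 0;40 -1 .17 0 0;40 -1 .17 0 0;40 -1 .17 0 0;40 -1 .17 0 0;40 -1 .17 0 0;40 -1 .17 0 0;40 -1 .17 0 0;40 -1 .17 0 0;40 -1 .17 0 0;40 -1 .17 0 0;40 0 0 0 0;40 0 0 0 0"

```text
t: 23.55
tcp_pos: [0.4472, -0.2859, 0.2033]
tool_rot: [0.777, 0.63, 0.0, 0.0]
force: [-0.1, 0.8, 0.7]
finger_gap: 0.471
gripper_force: 0.0
```

Emit:
send_rows:
  commands: "40 0 0 .7 0;40 0 0 1 0;40 0 0 1 0;40 0 0 .8 0;40 0 0 .5 0;40 0 0 0 0;40 0 0 0 0"

```text
t: 24.13
tcp_pos: [0.4472, -0.2844, 0.1228]
tool_rot: [0.776, 0.631, 0.0, -0.001]
force: [-0.1, -0.2, 0.1]
finger_gap: 0.467
gripper_force: 0.0
```

```bash
cat > chk.py <<'E'
import sys
from station import readout, cams
from h import *
np.set_printoptions(precision=4,suppress=True)
col,z=sys.argv[1],.108
lo,hi={"red":((0,130,70),(8,255,255)),"vio":((130,70,30),(165,255,255))}[col]
s=readout.sense();t=s['tcp_pos'].copy();print(t,s['tool_rot'])
d=cams.snapshot("wrist");pickle.dump(d,open(f"pics/{col}.pkl","wb"))
print(project(d,[[t[0],t[1],z]]))
for c,st in blobs(d,lo,hi,(270,250,370,400),60): print(c,st)
E
python3 chk.py red
```

```text
[ 0.4472 -0.2844  0.1228] [ 0.7758  0.6309  0.     -0.0005]
[[318.129  301.7797]]
[321.4 281.8] [302, 274, 40, 24, 285]
[322.4 304.4] [302, 287, 42, 36, 1105]
```

Emit:
send_rows:
  commands: "40 0 .1 1 0;40 0 0 .8 0;40 0 0 .3 0;40 0 0 .2 0;40 0 0 0 0;10 0 0 0 0;10 0 0 0 0;10 0 0 0 0;10 0 0 0 0;10 0 0 0 0;10 0 0 -.4 0;10 0 0 -1 0;10 0 0 -1 0;10 0 0 -1 0;10 0 0 -1 0;10 0 0 -1 0;10 0 0 -1 0;10 0 0 -1 0;10 0 0 -1 0;10 0 0 -.8 0"

```text
t: 25.85
tcp_pos: [0.4491, -0.2855, 0.2626]
tool_rot: [0.776, 0.631, 0.0, 0.001]
force: [0.7, -1.4, -0.8]
finger_gap: 0.188
gripper_force: 39.1
```

Emit:
send_rows:
  commands: "10 .5 -.1 0 0;10 1 -.16 0 0;10 1 -.16 0 0;10 1 -.16 0 0;10 1 -.16 0 0;10 1 -.16 0 0;10 1 -.16 0 0;10 1 -.16 0 0;10 1 -.16 0 0;10 1 -.16 0 0;10 1 -.16 0 0;10 1 -.16 0 0;10 1 -.16 0 0;10 1 -.16 0 0;10 1 -.16 0 0;10 1 -.16 0 0;10 1 -.16 0 0;10 1 -.16 0 0;10 1 -.16 0 0;10 1 -.16 0 0"

```text
t: 27.52
tcp_pos: [0.4657, 0.1106, 0.2597]
tool_rot: [0.776, 0.631, -0.001, -0.001]
force: [0.5, 0.2, 0.2]
finger_gap: 0.186
gripper_force: 39.1
```

Emit:
send_rows:
  commands: "10 1 -.16 0 0;10 1 -.16 0 0;10 1 -.16 0 0;10 1 -.16 0 0;10 .9 -.13 0 0;10 .5 0 0 0;10 0 0 0 -.7;10 0 0 0 0;10 0 0 0 0"

```text
t: 28.27
tcp_pos: [0.4736, 0.2178, 0.2601]
tool_rot: [0.761, 0.649, -0.001, -0.0]
force: [-0.2, 0.4, -0.1]
finger_gap: 0.191
gripper_force: 39.1
```

Run:
```python
from station import readout, cams
from h import *
np.set_printoptions(precision=4,suppress=True)
s=readout.sense();t=s['tcp_pos'].copy();print(s['t'],t,s['tool_rot'])
d=cams.snapshot("wrist");cv2.imwrite("pics/w7.png",d["pixels"][...,::-1])
H=np.array([.4602,.1512,.103]);x=np.array([.153,.988,0])
print(project(d,[H+x*.038*k for k in range(4)]),project(d,[t-[0,0,.071],t+[0,0,.031]]))
```

```text
28.2667 [0.4736 0.2178 0.2601] [ 0.7607  0.6491 -0.0008 -0.0003]
[[314.6583 304.2756]
 [314.369  259.8255]
 [314.0591 212.2146]
 [313.7264 161.0933]] [[318.2225 258.6591]
 [318.4315 365.2573]]
```

View pics/w7.png

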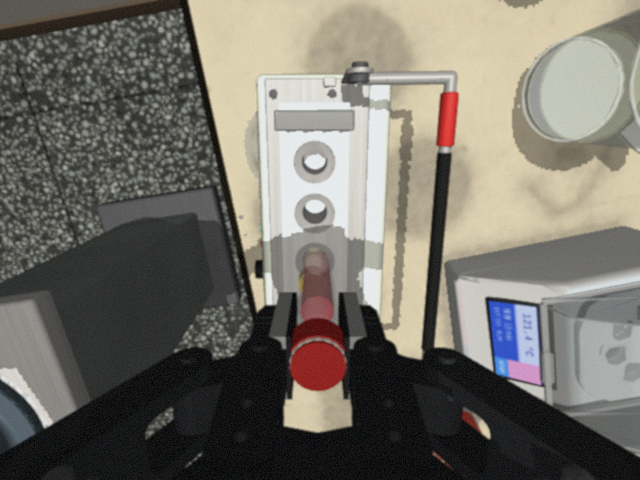

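The red vial is held with its cap at (318,361) and bottom near (315,258). The remaining mouths are at (314,212) and (314,161), matching the prediction.

Emit:
send_rows:
  commands: "10 .3 -.1 0 0;10 .15 0 .5 0;10 0 0 1 0;10 0 0 1 0;10 0 0 .8 0;10 0 0 .4 0;10 0 0 0 0;10 0 0 0 0"

```text
t: 28.98
tcp_pos: [0.4738, 0.2271, 0.1864]
tool_rot: [0.761, 0.649, -0.0, -0.0]
force: [0.0, -0.1, 0.2]
finger_gap: 0.187
gripper_force: 39.1
```

Emit:
send_rows:
  commands: "10 0 -.03 .2 0;10 0 0 .3 0;10 0 0 .4 0;10 0 0 .4 0;10 0 0 .4 0;10 0 0 .4 0;10 0 0 .3 0;10 0 0 .25 0;10 0 0 .2 0;10 0 0 .1 0;10 0 0 .05 0;10 0 0 0 0"

```text
t: 29.98
tcp_pos: [0.4734, 0.2272, 0.1268]
tool_rot: [0.76, 0.649, 0.0, 0.0]
force: [-0.1, -0.5, -0.2]
finger_gap: 0.191
gripper_force: 39.8
```

Emit:
send_rows:
  commands: "40 0 0 0 0;40 0 0 0 0;40 0 0 -.4 0;40 0 0 -1 0;40 0 0 -1 0;40 0 0 -1 0;40 -.5 0 -.4 .7;40 -1 .14 0 0;40 -1 .14 0 0;40 -1 .14 0 0;40 -1 .14 0 0;40 -1 .14 0 0;40 -1 .14 0 0;40 -1 .14 0 0;40 -1 .14 0 0;40 -1 .14 0 0;40 -1 .14 0 0;40 -1 .14 0 0;40 -1 .14 0 0;40 -1 .14 0 0"

```text
t: 31.65
tcp_pos: [0.4542, -0.0457, 0.2035]
tool_rot: [0.776, 0.631, 0.0, 0.001]
force: [0.2, 0.8, -0.3]
finger_gap: 0.469
gripper_force: 0.0
```

Emit:
send_rows:
  commands: "40 -1 .14 0 0;40 -1 .14 0 0;40 -1 .14 0 0;40 -1 .14 0 0;40 -1 .14 0 0;40 -1 .14 0 0;40 -1 .14 0 0;40 -1 .14 0 0;40 -1 .14 0 0;40 -1 .14 0 0;40 -1 .14 0 0;40 -1 .14 0 0;40 -1 .14 0 0;40 -1 .14 0 0;40 -1 .14 0 0;40 -.6 .1 0 0;40 0 0 0 0;40 0 0 0 0"

```text
t: 33.15
tcp_pos: [0.4332, -0.3589, 0.2029]
tool_rot: [0.776, 0.63, 0.0, -0.0]
force: [0.7, 0.1, -0.1]
finger_gap: 0.471
gripper_force: 0.0
```

Emit:
send_rows:
  commands: "40 0 0 .7 0;40 0 0 1 0;40 0 0 1 0;40 0 0 .8 0;40 0 0 .5 0;40 0 0 0 0;40 0 0 0 0"

```text
t: 33.73
tcp_pos: [0.4335, -0.3581, 0.1226]
tool_rot: [0.776, 0.631, 0.0, -0.001]
force: [0.6, 0.6, -0.7]
finger_gap: 0.469
gripper_force: 0.0
```

```bash
python3 chk.py vio
```

```text
[ 0.4335 -0.3581  0.1226] [ 0.7758  0.631   0.0001 -0.0006]
[[318.1276 301.8498]]
[316.1 296.2] [295, 254, 43, 72, 1856]
```

Emit:
send_rows:
  commands: "40 -.06 -.03 1 0;40 0 0 .8 0;40 0 0 .3 0;40 0 0 .2 0;40 0 0 0 0;10 0 0 0 0;10 0 0 0 0;10 0 0 0 0;10 0 0 0 0;10 0 0 0 0;10 0 0 -.4 0;10 0 0 -1 0;10 0 0 -1 0;10 0 0 -1 0;10 0 0 -1 0;10 0 0 -1 0;10 0 0 -1 0;10 0 0 -1 0;10 0 0 -1 0;10 0 0 -.8 0"

```text
t: 35.45
tcp_pos: [0.4326, -0.36, 0.2626]
tool_rot: [0.776, 0.631, 0.0, 0.001]
force: [-0.2, -0.1, -0.9]
finger_gap: 0.188
gripper_force: 39.1
```

Emit:
send_rows:
  commands: "10 .5 -.1 0 0;10 1 -.13 0 0;10 1 -.13 0 0;10 1 -.13 0 0;10 1 -.13 0 0;10 1 -.13 0 0;10 1 -.13 0 0;10 1 -.13 0 0;10 1 -.13 0 0;10 1 -.13 0 0;10 1 -.13 0 0;10 1 -.13 0 0;10 1 -.13 0 0;10 1 -.13 0 0;10 1 -.13 0 0;10 1 -.13 0 0;10 1 -.13 0 0;10 1 -.13 0 0;10 1 -.13 0 0;10 1 -.13 0 0"

```text
t: 37.12
tcp_pos: [0.4605, 0.0339, 0.2597]
tool_rot: [0.776, 0.631, -0.001, -0.001]
force: [0.0, 0.3, -1.3]
finger_gap: 0.185
gripper_force: 39.2
```

Emit:
send_rows:
  commands: "10 1 -.13 0 0;10 1 -.13 0 0;10 1 -.13 0 0;10 1 -.13 0 0;10 1 -.13 0 0;10 1 -.13 0 0;10 1 -.13 0 0;10 1 -.13 0 0;10 1 -.13 0 0;10 1 -.13 0 0;10 .7 -.1 0 0;10 .5 0 0 0;10 0 0 0 -.7;10 0 0 0 0;10 0 0 0 0"

```text
t: 38.37
tcp_pos: [0.4796, 0.257, 0.26]
tool_rot: [0.761, 0.649, -0.001, -0.0]
force: [0.3, -0.2, 0.1]
finger_gap: 0.187
gripper_force: 39.2
```

Run:
```python
from station import readout, cams
from h import *
np.set_printoptions(precision=4,suppress=True)
s=readout.sense();t=s['tcp_pos'].copy();print(s['t'],t,s['tool_rot'])
d=cams.snapshot("wrist");cv2.imwrite("pics/w8.png",d["pixels"][...,::-1]);pickle.dump(d,open("pics/w8.pkl","wb"))
H=np.array([.4602,.1512,.103]);x=np.array([.153,.988,0])
print(project(d,[H+x*.038*k for k in range(4)]),project(d,[t-[0,0,.071],t+[0,0,.031]]))
# sleeve: blob and predicted
C=H+x*.057; C[2]=0; xs=np.array([.988,-.153,0]); B=C+x*.086+xs*.088+[0,0,.121]
print("pred sleeve",B,project(d,B))
for c,st in list(blobs(d,(0,130,80),(8,255,255),(400,60,520,260),40))+list(blobs(d,(172,130,80),(180,255,255),(400,60,520,260),40)): print(c,st,ray(d,c,.123))
```

```text
38.3667 [0.4796 0.257  0.26  ] [ 0.7607  0.6491 -0.0008 -0.0003]
[[315.0744 347.6756]
 [314.8047 306.2017]
 [314.5166 261.8835]
 [314.2079 214.4179]] [[318.2394 258.6933]
 [318.461  365.3413]]
pred sleeve [0.569 0.279 0.121] [[440.7176 178.4012]]
[442.2 180. ] [433, 156, 20, 50, 786] [0.5694 0.2781 0.123 ]
```

View pics/w8.png

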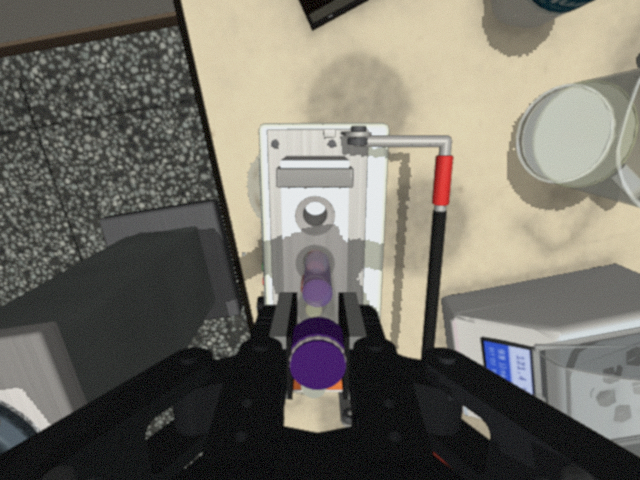

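The violet vial is held with its bottom at (317,262). The last mouth is at (315,214), and the red sleeve at (442,180) agrees within 1 mm with the given shaker geometry.

Emit:
send_rows:
  commands: "10 .3 -.1 0 0;10 .12 0 .5 0;10 0 0 1 0;10 0 0 1 0;10 0 0 .8 0;10 0 0 .4 0;10 0 0 0 0;10 0 0 0 0"

```text
t: 39.08
tcp_pos: [0.4798, 0.2657, 0.1864]
tool_rot: [0.761, 0.649, -0.0, -0.0]
force: [0.1, 0.3, -0.1]
finger_gap: 0.183
gripper_force: 39.2
```

Emit:
send_rows:
  commands: "10 0 -.05 .2 0;10 0 0 .3 0;10 0 0 .4 0;10 0 0 .4 0;10 0 0 .4 0;10 0 0 .4 0;10 0 0 .3 0;10 0 0 .25 0;10 0 0 .2 0;10 0 0 .1 0;10 0 0 .05 0;10 0 0 0 0"

```text
t: 40.08
tcp_pos: [0.4787, 0.2658, 0.1268]
tool_rot: [0.76, 0.649, -0.0, -0.0]
force: [-0.4, -0.4, -0.5]
finger_gap: 0.184
gripper_force: 41.3
```

Emit:
send_rows:
  commands: "40 0 0 0 0;40 0 0 0 0;40 0 0 -.4 0;40 0 0 -1 0;40 0 0 -1 0;40 0 0 -1 0;40 0 0 -1 0;40 -.3 0 -1 0;40 -.7 0 -1 0;40 -1 0 -.4 0;40 0 0 0 0;40 0 0 0 0"

```text
t: 41.08
tcp_pos: [0.4728, 0.2262, 0.2639]
tool_rot: [0.761, 0.649, 0.001, 0.0]
force: [-0.2, -0.0, -0.4]
finger_gap: 0.472
gripper_force: 0.0
```

Run:
```python
from station import readout, cams
from h import *
np.set_printoptions(precision=4,suppress=True)
w=pickle.load(open("pics/w8.pkl","rb"));t0=pickle.load(open("pics/top0.pkl","rb"))
for z in(.09,.12,.15): print(z,ray(w,(518,140),z),ray(t0,(187,183),z),ray(t0,(187,120),z))
d=cams.snapshot("wrist");e=cams.snapshot("scene")
f=np.zeros((480,800,3),np.uint8);f[:,:480]=d["pixels"][:,80:560,::-1]
p=project(e,[[.47,.2,.14]])[0].astype(int);f[:320,480:]=cv2.resize(e["pixels"][p[1]-40:p[1]+40,p[0]-40:p[0]+40,::-1],(320,320),interpolation=cv2.INTER_CUBIC)
cv2.imwrite("pics/w9.png",f);s=readout.sense();print(s['tcp_pos'],s['t'],p)
H=np.array([.4602,.1512,0]);x=np.array([.153,.988,0])
print(project(d,[H+x*.038*k+[0,0,(.155,.155,.157,.157)[k]] for k in range(4)]),project(e,[H+x*.038*k+[0,0,(.155,.155,.157,.157)[k]] for k in range(4)]))
```

```text
0.09 [0.6372 0.2933 0.09  ] [0.6469 0.2779 0.09  ] [0.7886 0.284  0.09  ]
0.12 [0.6228 0.2965 0.12  ] [0.638  0.2709 0.12  ] [0.7761 0.2768 0.12  ]
0.15 [0.6084 0.2997 0.15  ] [0.6291 0.2638 0.15  ] [0.7636 0.2696 0.15  ]
[0.4724 0.2268 0.2626] 41.1833 [236 241]
[[316.6304 345.0809]
 [316.3277 294.8363]
 [315.9964 241.2857]
 [315.6375 181.7605]] [[251.0961 241.3087]
 [239.2205 236.9329]
 [227.7169 231.9497]
 [216.701  227.9045]]
```

View pics/w9.png

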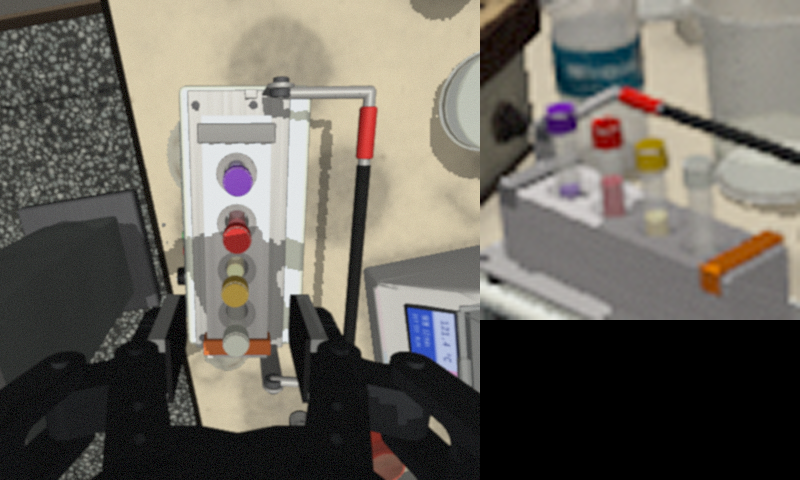

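All four caps show at (315,343), (315,290), (317,238) and (317,180) in the full image, matching the predicted seated tops. The order from the orange clip is white, yellow, red, violet. Next the bail: moving above the sleeve.

Emit:
send_rows:
  commands: "26 .4 .5 0 0;26 .7 .9 0 0;26 .7 1 0 0;26 .7 1 0 0;26 .5 .7 0 0;26 .3 .3 0 0;26 0 0 1 0;26 0 0 1 0;26 0 0 1 0;26 0 0 1 0;26 0 0 .8 0;26 0 0 .4 0;26 0 0 0 0;26 0 0 0 0"

```text
t: 42.35
tcp_pos: [0.5694, 0.2781, 0.1584]
tool_rot: [0.76, 0.65, -0.0, -0.0]
force: [0.3, 0.5, -0.3]
finger_gap: 0.305
gripper_force: 0.0
```

Run:
```python
from station import readout, cams
from h import *
np.set_printoptions(precision=4,suppress=True)
s=readout.sense();t=s['tcp_pos'].copy();print(t,s['tool_rot'])
d=cams.snapshot("wrist");cv2.imwrite("pics/w10.png",d["pixels"][...,::-1])
print(project(d,[[t[0],t[1],.121],[.5692,.2785,.121]]))
for lo in(0,172):
  for c,st in blobs(d,(lo,130,60),(lo+8,255,255),(230,180,420,430),40): print(c,st,ray(d,c,.125))
```

```text
[0.5694 0.2781 0.1584] [ 0.7603  0.6496 -0.0005 -0.0003]
[[318.2262 281.4564]
 [317.6542 280.7056]]
[317.8 284.3] [305, 248, 26, 73, 1467] [0.5692 0.2783 0.125 ]
```

View pics/w10.png

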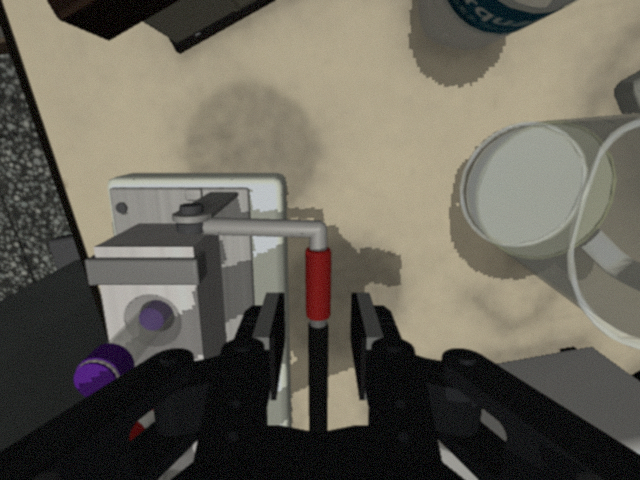

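The picture shows the red sleeve at (318,284) centred between the pads, with the beaker well clear to the right. I'll descend and grip it lightly.

Emit:
send_rows:
  commands: "26 0 0 .6 0;26 0 0 1 0;26 0 0 .5 0;26 0 0 .3 0;26 0 0 0 0;8 0 0 0 0;8 0 0 0 0;8 0 0 0 0;8 0 0 0 0;8 0 0 0 0"
  grip_force: 25

```text
t: 43.23
tcp_pos: [0.5696, 0.278, 0.1111]
tool_rot: [0.76, 0.649, 0.0, -0.0]
force: [-2.2, 1.3, -0.9]
finger_gap: 0.128
gripper_force: 24.8
```

Emit:
send_rows:
  commands: "8 0 -.045 -.29 0;8 0 -.075 -.28 0;8 0 -.1 -.27 0;8 0 -.13 -.26 0;8 0 -.155 -.25 0;8 0 -.18 -.23 0;8 0 -.2 -.21 0;8 0 -.22 -.19 0;8 0 -.24 -.17 0;8 0 -.25 -.14 0;8 0 0 0 0"

```text
t: 44.15
tcp_pos: [0.5414, 0.2825, 0.1599]
tool_rot: [0.76, 0.65, 0.004, 0.003]
force: [5.4, -3.4, 4.4]
finger_gap: 0.13
gripper_force: 24.5
```

Emit:
send_rows:
  commands: "8 0 -.27 -.12 0;8 0 -.28 -.09 0;8 0 -.285 -.06 0;8 0 -.29 -.03 0;8 0 -.29 0 0;8 0 -.29 .025 0;8 0 -.29 .055 0;8 0 -.28 .08 0;8 0 -.27 .11 0;8 0 -.27 .14 0;8 0 0 0 0"

```text
t: 45.07
tcp_pos: [0.4827, 0.2918, 0.1555]
tool_rot: [0.76, 0.65, 0.001, 0.001]
force: [1.6, -1.5, 7.0]
finger_gap: 0.126
gripper_force: 27.4
```

Emit:
send_rows:
  commands: "8 0 0 .08 0;8 0 0 .04 0;8 0 0 0 0;8 0 0 0 0"

```text
t: 45.4
tcp_pos: [0.4827, 0.2919, 0.155]
tool_rot: [0.76, 0.65, 0.001, 0.0]
force: [-1.4, -3.1, 20.3]
finger_gap: 0.128
gripper_force: 28.6
```

On its stop (20 N reaction). I'll open, lift off, move aside and look.

Emit:
send_rows:
  commands: "20 0 0 0 0;30 0 0 0 0;30 0 0 0 0;30 0 0 -.3 0;30 0 0 -.8 0;30 0 0 -1 0;30 0 0 -1 0;30 0 0 -1 0;30 -.6 0 -1 0;30 -1 0 -.4 0;30 -1 0 0 0;30 -1 0 0 0;30 -1 0 0 0;30 -1 0 0 0;30 -1 0 0 0;30 -1 0 0 0;30 -1 0 0 0;30 -1 0 0 0;30 0 0 0 0;30 0 0 0 0"

```text
t: 47.07
tcp_pos: [0.4522, 0.1017, 0.2618]
tool_rot: [0.761, 0.649, -0.0, -0.001]
force: [-0.3, -0.1, 0.7]
finger_gap: 0.351
gripper_force: 0.0
```

Run:
```python
from station import readout, cams
from h import *
np.set_printoptions(precision=4,suppress=True)
s=readout.sense();print(s['t'],s['tcp_pos'],s['force'])
d=cams.snapshot("wrist");e=cams.snapshot("scene")
f=np.zeros((480,800,3),np.uint8);f[:,:400]=d["pixels"][:,120:520,::-1]
f[:400,400:]=cv2.resize(e["pixels"][190:300,180:290,::-1],(400,400),interpolation=cv2.INTER_CUBIC);cv2.imwrite("pics/w11.png",f)
H=np.array([.4602,.1512,0]);x=np.array([.153,.988,0]);S=H+x*.143+[0,0,.165]
print("sleeve pred",project(d,S),project(e,S))
for im in(d,e):
  for c,st in blobs(im,(0,130,80),(8,255,255),(180,0,460,330),25): print(c,st)
```

```text
47.0667 [0.4522 0.1017 0.2618] [-0.292  -0.1486  0.7027]
sleeve pred [[ 316.8251 -140.574 ]] [[208.2119 221.8922]]
[306.4  19.1] [303, 5, 7, 30, 162]
[329.6  18.6] [327, 4, 7, 31, 169]
[443.5 315.9] [429, 296, 31, 34, 769]
[206.9 220.9] [202, 218, 11, 7, 44]
[226.8 233.9] [224, 230, 7, 8, 44]
[347.9 282.7] [337, 263, 22, 38, 645]
```

View pics/w11.png

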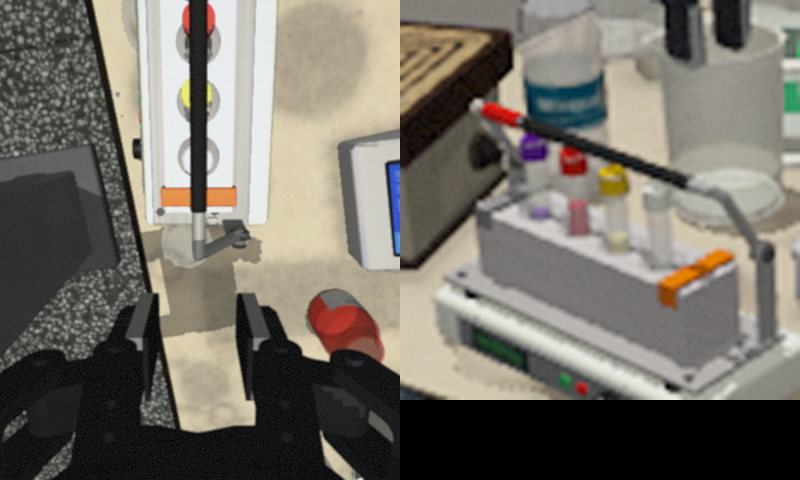

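The pictures show the bar centred over all four caps. The sleeve is at scene pixel (207,221) against a predicted (208,222) for fully down. The caps run white, yellow, red, violet from the orange clip, the jar stands and the gripper is clear. Handing in.

```bash
python3 -c "
from station import sign_off
print(sign_off())"
```

```text
the job is handed in; nothing more can be done
None
```

The job is handed in at about 47 s: all four vials are seated in run order from the orange clip (white, yellow, red, violet), the bail is down on its stop, and I kept clear of the dropper bottle and red jar; early on, a summing slip of mine pressed the fingertips on the rack with about 36 N, which the pictures show did no harm.

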